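Open the sample clamp to its mark and hold it

TASK

First swing the bench magnifier's lens arm about a quarter turn or more aside, away from the sample clamp, so that nothing hangs over the clamp, and leave it there. Then draw the clamp's spring-return slide out by its upright pull plate until its pointer lines up with the mark on the rider, and keep holding it open there: the program finishes while the gripper is still holding the slide at the mark. Do not disturb the dish, the jewel box or the brass weight standing beside the clamp.

Things in the scene. Friction and masses are not known exactly. Their poses are not given: they have to be found in the camera images.
- clamp: bench sample clamp, fixed to the worktop: aluminium base plate 235 x 112 x 12 mm, a dark guide block (top at 46 mm) in the middle, a fixed jaw (64 mm high) at the far end. Origin on the worktop, on the clamp's centre line, just behind the guide block: the base plate runs from x = -135 to +100 mm and y = -56 to +56 mm. Its own -x is the direction in which the slide is drawn out (roughly towards the robot); z up.
- slide (a joint): travel of the clamp's slide in m: 0 closed (where the spring holds it at the start), grows as the slide is drawn out along the clamp's own -x, end stop at 0.060. The spring pulls it back with about 5 N at 0 and 12 N at the stop, so it closes when let go.
- pull_plate (a point): middle of the upper edge of the slide's upright steel pull plate, 102 mm above the worktop. The plate is 10 mm thick (along the clamp's x), 56 mm wide (along the clamp's y) and reaches from its upper edge down to 16 mm above the worktop; the two 10 mm slide rods join it 30 mm above the worktop. Closed, there are 32 mm between the plate and the guide block behind it; in front it is free. Moves with the slide.
- pointer_tip (a point): tip of the slide's pointer, a 3 mm wide dark steel finger that sticks out from the foot of the pull plate to the clamp's -y side. It lies in the plane of the pull plate's middle, 43 mm to the clamp's -y and 26.5 mm above the worktop. Moves with the slide.
- mark_line (a point): the mark: a white upright fin, 3 mm thick along the clamp's x and 10 mm wide, on a small black rider (10 x 18 mm) that is clamped on the dark scale rail along the clamp's -y edge; this point lies in the middle of the fin's thickness, 26.5 mm above the worktop (the fin's top is at 44 mm), on the line on which the pointer moves within 4 mm. Its axes are those of the clamp. The mark lies 15 to 45 mm from the closed pointer, along the clamp's -x. Fixed during the job.
- magnifier: foot and post of the bench magnifier, fixed to the worktop on the clamp's +y side: round dark foot of 76 mm diameter, steel post of 16 mm diameter. Origin on the worktop, on the post's axis, which is the vertical hinge axis of the lens arm.
- lens_arm (a joint): angle of the lens arm in rad, turning clockwise seen from above as it grows. Near 0 the lens hangs over the clamp's pull plate (start); the stop, with the lens aside, is at 1.9. Friction (about 0.06 N m) keeps it where it is left.
- grip_pin (a point): top of the lens arm's grip pin: an upright black pin of 12 mm diameter and 43 mm free height on the upper side of the arm, 80 mm from the hinge axis. This point is 202 mm above the worktop. Moves with the arm.
- lens_centre (a point): centre of the magnifier's lens, a clear disc in a black ring of 82 mm outer diameter, 135 mm from the hinge axis and 155 mm above the worktop (ring 10 mm thick). Moves with the arm.
- dish: small round steel dish, 86 mm diameter, 16 mm high, loose, beside the clamp; origin under its centre. Leave it alone.
- jewel_box: small closed velvet jewel box, 60 x 52 x 42 mm, loose, beside the clamp; origin under its centre. Leave it alone.
- brass_weight: small brass weight with a knob, 24 mm diameter, 27 mm high, loose, beside the clamp; origin under its centre. Leave it alone.

How it is judged (in metres and radians):
On the way, in this order (a step that is already met when the one before it is completed fails the run):
1. the lens arm is swung aside (beyond 1.2 rad) while the slide is still closed (within 8 mm) (value of joint lens_arm above 1.2 rad and value of joint slide below 0.008 m), for 0.2 s.
2. the gripper's fingers have drawn the slide out so that the pointer is within 4 mm of the mark (x of pointer_tip in the frame of mark_line between -0.004 and 0.004 m and contact force between the fingers and slide above 2 N), for 0.2 s.
At the end, for the whole second after the job is handed in: The gripper's fingers still hold the slide (more than 2 N on it), which stands still with its pointer within 4 mm of the mark; the lens arm is still swung aside beyond 1.2 rad; dish, jewel box and weight are within 20 mm of where they stood (all of step 2 and velocity of joint slide between -0.01 and 0.01 m/s and value of joint lens_arm above 1.2 rad and distance of each of dish, jewel_box, brass_weight from where it was at the start of the episode below 0.02 m); the arm keeps its last pose, push and grip.
It fails at once if the dish, the jewel box or the brass weight is shoved more than 20 mm or tipped over (distance of any of dish, jewel_box, brass_weight from where it was at the start of the episode above 0.02 m or angle between any of dish, jewel_box, brass_weight's own z axis and vertical above 0.6 rad).
It also fails if it takes over 45 s, if anything falls off the work surface, if the arm or the gripper's body presses on something with over 40 N, if the wrist force passes 120 N, or if a joint passes its speed limit or range.

ROBOT

A 6-joint arm with a two-finger parallel gripper is mounted at the origin on the work surface; the furniture and walls round the work are solid. World frame = base frame: x ahead of the robot, y to its left, z up, the work surface at z = 0. Lengths are in mm, angles in rad, forces in N, time in s.
With the tool pointing down it reaches from about 250 to 725 mm from the base axis. Payload 9.7 kg.
Tool frame: the origin (TCP) lies midway between the tips of the shut fingers; the grasp point (between the pads) lies 19 mm behind it (robot.grip_point_offset is the distance from the TCP to the grasp point, in mm); z points along the fingers, y is the direction in which the jaws open and shut (so a half turn about z gives the same grasp; the last joint's range is limited). The gripper opens to 85 mm and grips with 20 to 120 N. Pads are 22 mm wide; open, the fingers measure 114 mm over their backs; the gripper's body (76 mm by 85 mm) begins 54 mm behind the grasp point. The pads swing forward as they close: fully open they stand 13 mm farther back than shut.
Start: joints at [1.218, 0.087, 0.176, 1.66, 0, 1.571], TCP at [190.037, 516.123, 231.284] pointing down, gripper open.
Joint ranges: [-3.13, 3.13], [-0.85, 1.81], [-1.15, 1.24], [-2.2, 2.28], [-1.44, 1.52], [-3.14, 3.14]. Speed limits (rad/s): [2.22, 2.22, 2.57, 3.14, 3.14, 3.14].

INTERFACE

Orientations are given as a unit quaternion [x, y, z, w].
In Python, from rig import telemetry, eyes, robot gives the robot as it stands.
- The arm moves only by the tool carry_out, never from a script. Its argument "deltas" is text: rows parted by semicolons, each of 5 numbers parted by spaces: the shift along the tool's x, y, z in cm, then the turn about the tool's z in degrees, then the gripper command: -1 is fully open, 1 is shut, values between are in proportion. In form: dx dy dz roll claw; .... A call has exactly 8 rows; each row shifts and turns the commanded pose from where the row before left it, along the tool's axes as they then stand; what a row does not reach is not made up. A row lasts 1/12 s, in which the tool goes at most 41.7 mm and 7.16 degrees, less where a joint would pass 70% of its speed; a pose out of reach is approached as far as the arm can. A call is refused whole if a number of a shift passes 4.17 or a number of a turn 7.16, either way. A call with a gripper value outside its range is refused whole. The fingers move at their own pace and stop on an object; "newtons" is the grip in N (left out, the last holds). Time passes only in rows, so rows that do not move let the fingers close, or fill a call up. It gives the time, the measured TCP pose, the force and the opening at its end, in the units of the state.
- telemetry.get_state(): the state, without advancing time (a new reading comes with each control period).
- eyes.camera(name): name is "side" or "top" or "wrist"; returns a dict with "image" (400x640x3 uint8, blue, green, red), "camera_matrix" (3x3 intrinsics, pixels), "position" and "rotation" of the camera in the world. Camera axes: x right, y down, z forward; pixel columns grow to the right and rows downward; lengths in mm; the calibration is good to about 2 mm. A picture is of the moment at which its call begins. There is no depth.
- robot.job_done(): hands the job in, once; it reports no verdict.
The state is a dict: "t": time; "q": joint angles; "joint_vel": joint speeds; "effort": joint torques, N m; "tcp_pos": TCP position; "ee_rot": TCP orientation; "ft_force": force on the tool from outside, world axes, zero at the start; "ft_torque": the same for the moment, N m; "grip_width": finger opening in mm.
Only numpy, scipy, OpenCV 4.12 (cv2) and the standard library are available. Lean on these libraries where they do the work, as an engineer would, in place of code of your own. Each camera call takes 0.05 s, during which the arm holds its last target. There are 200 camera calls.

## Working session

There is one attempt and no reset: what is moved stays moved. The work goes in short steps, Python scripts to look and compute and a tool call to move; the robot and the scene stay as the last step left them, time stands still between calls to the robot, and variables do not carry over. Pictures are saved under pics/ and viewed, about 8 in all and at most 12, crops included, and the job is handed in when it is done.

Besides the shell and the picture viewer there is one more tool, called after "Emit:" as a command line: name --argument value ..., lists and objects as JSON in quotes. carry_out: Moves the arm, as the interface text tells. Its arguments: {"type":"object","properties":{"deltas":{"type":"string"},"newtons":{"type":"number"}},"required":["deltas"]}

```bash
mkdir -p pics
cat > h.py <<'E'
import numpy as np, cv2
from rig import telemetry, eyes, robot
def snap(n,f):
    c=eyes.camera(n); cv2.imwrite(f'pics/{f}.png',c['image']); np.savez(f'pics/{f}.npz',K=c['camera_matrix'],p=c['position'],R=c['rotation']); return c
def ray(f,u,v):
    d=np.load(f'pics/{f}.npz'); r=d['R']@np.linalg.inv(d['K'])@np.array([u,v,1.]); return d['p'],r
def onz(f,u,v,z):
    p,r=ray(f,u,v); return p+r*(z-p[2])/r[2]
def proj(f,P):
    d=np.load(f'pics/{f}.npz'); c=d['K']@(d['R'].T@(np.array(P,float)-d['p'])); return c[:2]/c[2]
E
python3 - <<'E'
from h import *
for n in('top','side'):
    c=snap(n,n+'0'); print(n,c['position'],np.round(c['rotation'],3).tolist(),c['camera_matrix'].tolist())
print(telemetry.get_state())
E
```

```text
top [325.22587201 296.34387681 979.4653594 ] [0.717, -0.689, 0.075, -0.081] [[377.1904720631873, 0.0, 318.00982868602455], [0.0, 377.1904720631873, 203.68067244801688], [0.0, 0.0, 1.0]]
side [-321.03646324  309.55237618  506.43364196] [-0.583, 0.608, -0.388, 0.374] [[459.0325785025656, 0.0, 321.6887154309013], [0.0, 459.0325785025656, 201.86577665132123], [0.0, 0.0, 1.0]]
{'t': 0.1, 'q': array([ 1.21801235e+00,  8.74098170e-02,  1.75217567e-01,  1.65980129e+00,
       -2.49787376e-05,  1.57079415e+00]), 'joint_vel': array([ 0.00041104, -0.00031419,  0.00282728,  0.00015142,  0.00094447,
       -0.00134578]), 'effort': array([-5.66200288e-05, -5.21564376e+01,  4.65651512e+01,  1.60066044e-02,
       -4.48155458e-05, -5.04609943e-06]), 'tcp_pos': array([189.96748428, 515.93370544, 230.65351148]), 'ee_rot': array([ 1.75477586e-01,  9.84483244e-01, -5.91509085e-04, -9.27476721e-05]), 'ft_force': array([-0.16694854,  0.20451909, -0.42676143]), 'ft_torque': array([-0.0083147 , -0.00116509,  0.00454017]), 'grip_width': 85.50336864321969}
```

View pics/top0.png

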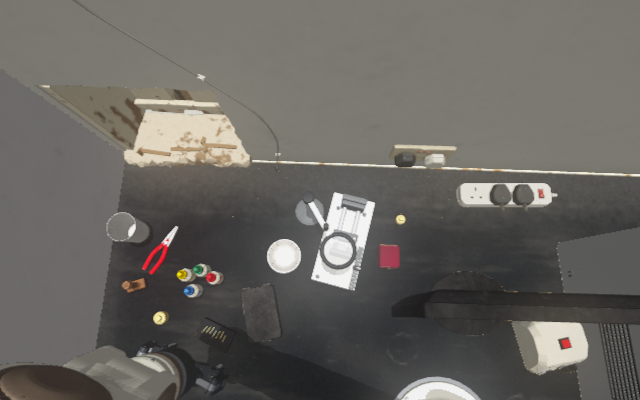

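View pics/side0.png

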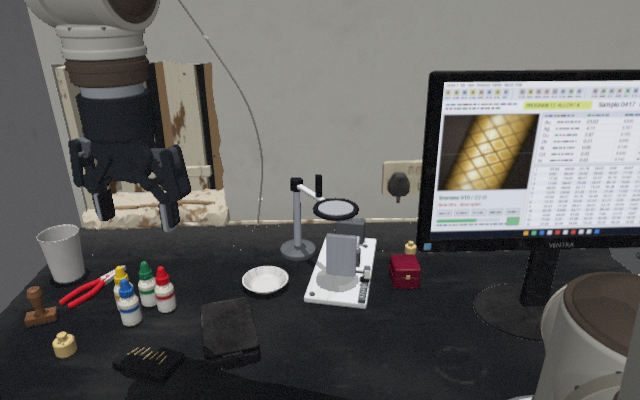

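The clamp is in the middle of the top view at about (343,240). The post is near (308,210), the lens at (338,250), the dish at (284,256), the jewel box at (389,257) and the weight at (400,219). The fingers start top-left in the side view. I'll enlarge both views.

Run:
```python
from h import *
a=cv2.imread('pics/top0.png')[180:300,260:420]; b=cv2.imread('pics/side0.png')[170:320,230:430]
a=cv2.resize(a,(400,300),interpolation=3);a=cv2.resize(cv2.imread('pics/top0.png')[185:295,285:385],(400,440),interpolation=3)
b=cv2.resize(cv2.imread('pics/side0.png')[170:310,285:385],(400,560),interpolation=3)
o=np.zeros((560,800,3),np.uint8);o[:440,:400]=a;o[:,400:]=b
cv2.imwrite('pics/c0.png',o)
for n,u,v,z in [('plate corner tl',340,193,12),('tr',375,203,12),('br',354,290,12),('bl',312,279,12),('lens',339,250,155),('dish',284,256,16),('box',389,257,42),('weight',400,219,27)]:
    print(n,onz('top0',u,v,z).round())
```

```text
Traceback (most recent call last):
  File "h.py", line 8, in onz
    p,r=ray(f,u,v); return p+r*(z-p[2])/r[2]
        ~~~^^^^^^^
  File "h.py", line 6, in ray
    d=np.load(f'pics/{f}.npz'); r=d['R']@np.linalg.inv(d['K'])@np.array([u,v,1.]); return d['p'],r
                                  ~~~~~~^~~~~~~~~~~~~~~~~~~~~~
ValueError: matmul: Input operand 1 has a mismatch in its core dimension 0, with gufunc signature (n?,k),(k,m?)->(n?,m?) (size 3 is different from 4)
```

View pics/c0.png

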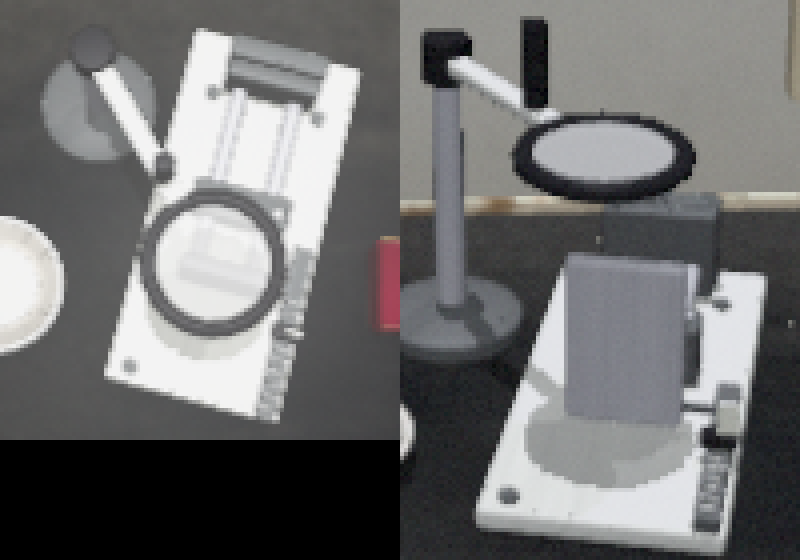

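```bash
sed -i "1a from scipy.spatial.transform import Rotation as Ro" h.py; sed -i "s/R=c\['rotation'\]/R=Ro.from_quat(c['rotation']).as_matrix()/" h.py
cat >> h.py <<'E'
def T(x,y,z,O,th):
    return np.array([O[0]+x*np.cos(th)-y*np.sin(th),O[1]+x*np.sin(th)+y*np.cos(th),z])
E
python3 - <<'E'
from h import *
for n in('top0','side0'):
    d=dict(np.load(f'pics/{n}.npz')); d['R']=Ro.from_quat(d['R']).as_matrix(); np.savez(f'pics/{n}.npz',**d)
for n,u,v,z in [('tl',333.7,192.5,12),('tr',375.5,202.5,12),('br',354.5,290.5,12),('bl',311.2,278.8,12),('lens',338,251.2,160),('pin',326.2,225.5,202),('hinge',308,197,175),('dish',284,256,16),('box',389,257,42),('weight',400,219,27)]:
    print(n,onz('top0',u,v,z).round(1))
for n,u,v,z in [('plateL',327,234.5,102),('plateR',358.7,236.2,102),('finTop',367,267,44),('pin',318.7,175,202),('lens',336,209,160)]: print(n,onz('side0',u,v,z).round(1))
E
```

```text
tl [574.5 268.3  12. ]
tr [551.8 157.6  12. ]
br [324.  208.4  12. ]
bl [348.3 317.8  12. ]
lens [405.7 259.2 160. ]
pin [454.  287.2 202. ]
hinge [520.1 329.  175. ]
dish [402.2 389.3  16. ]
box [408.  127.7  42. ]
weight [507.3  96.7  27. ]
plateL [410.3 271.4 102. ]
plateR [401.5 214.6 102. ]
finTop [389.2 198.9  44. ]
pin [451.7 284.7 202. ]
lens [396.1 256.7 160. ]
```

Emit:
carry_out --deltas "-3.5 -1.3 0 0 -1;-3.5 -1.3 0 0 -1;-3.5 -1.3 0 0 -1;-3.5 -1.3 0 0 -1;-3.5 -1.3 0 0 -1;-3.5 -1.3 0 0 -1;-3.5 -1.3 0 0 -1;-3.5 -1.3 0 0 -1" --newtons 20

```text
t: 0.77
tcp_pos: [417.9, 320.2, 231.1]
ee_rot: [0.175, 0.984, -0.0, -0.0]
ft_force: [-0.0, 0.9, -1.0]
grip_width: 85.5
```

Run:
```python
from h import *
c=snap('wrist','w1'); print(c['position'],proj('w1',[453,286,202]),proj('w1',[520,329,180]))
```

```text
[354.64864439 342.83729748 372.83128505] [293.07990015 295.12138397] [383.44632596 334.98466794]
```

View pics/w1.png

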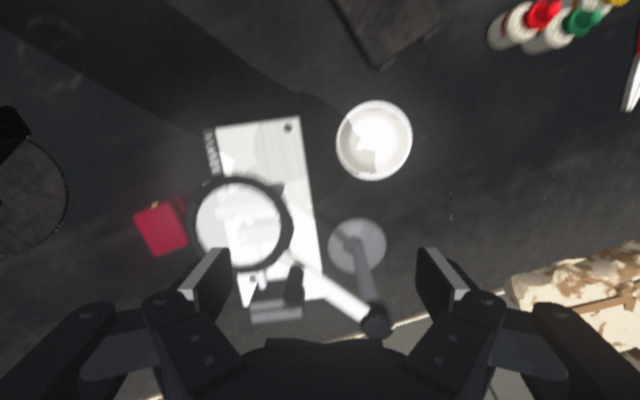

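The pin's top shows at about (293,299) in the wrist view. My estimate projects to (293,295), so the two agree. I'll go down around the pin and close.

Emit:
carry_out --deltas "-2.25 -1 0 0 -1;-2.25 -1 0 0 -1;0 0 2 0 -1;0 0 2 0 -1;0 0 2 0 -1;0 0 0 0 1;0 0 0 0 1;0 0 0 0 1" --newtons 20

```text
t: 1.48
tcp_pos: [452.3, 287.7, 172.4]
ee_rot: [0.175, 0.984, 0.0, 0.0]
ft_force: [-0.3, 0.0, 0.8]
grip_width: 51.9
```

Emit:
carry_out --deltas "0 0 0 0 1;0 0 0 0 1;0 0 0 0 1;0 0 0 0 1;0 0 0 0 1;0 0 0 0 1;0 0 0 0 1;0 0 0 0 1"

```text
t: 2.15
tcp_pos: [451.9, 287.4, 172.2]
ee_rot: [0.175, 0.984, 0.0, 0.0]
ft_force: [-4.6, -2.1, 5.7]
grip_width: 11.0
```

Run:
```python
import numpy as np
H=np.array([520,329]);a=np.radians(-148.1-np.arange(17)*6.1)
P=H+80*np.c_[np.cos(a),np.sin(a)];d=np.diff(P,axis=0)
print(np.round(np.c_[d@[-.938,.3455],d@[.3455,.938]]/10,2).tolist(),P[-1])
```

```text
[[0.64, 0.56], [0.58, 0.62], [0.51, 0.68], [0.44, 0.73], [0.36, 0.77], [0.27, 0.81], [0.18, 0.83], [0.09, 0.85], [0.0, 0.85], [-0.09, 0.85], [-0.18, 0.83], [-0.26, 0.81], [-0.35, 0.78], [-0.43, 0.74], [-0.5, 0.69], [-0.57, 0.63]] [487.07885131 401.91226213]
```

Emit:
carry_out --deltas "0.64 0.56 0 0 1;0.58 0.62 0 0 1;0.51 0.68 0 0 1;0.44 0.73 0 0 1;0.36 0.77 0 0 1;0.27 0.81 0 0 1;0.18 0.83 0 0 1;0.09 0.85 0 0 1"

```text
t: 2.82
tcp_pos: [442.9, 353.3, 171.9]
ee_rot: [0.175, 0.984, 0.0, -0.0]
ft_force: [-6.2, -1.5, 4.4]
grip_width: 11.2
```

Emit:
carry_out --deltas "0 0.85 0 0 1;-0.09 0.85 0 0 1;-0.18 0.83 0 0 1;-0.26 0.81 0 0 1;-0.35 0.78 0 0 1;-0.43 0.74 0 0 1;-0.5 0.69 0 0 1;-0.57 0.63 0 0 1"

```text
t: 3.48
tcp_pos: [488.1, 403.2, 171.5]
ee_rot: [0.176, 0.984, 0.0, 0.0]
ft_force: [-1.2, -1.7, 5.1]
grip_width: 11.2
```

Emit:
carry_out --deltas "0 0 0 0 -0.2;0 0 0 0 -0.2;0 0 0 0 -0.2;0 0 0 0 -0.2;0 0 -2 0 -0.2;0 0 -2 0 -0.2;0 0 -2 0 -0.2;0 0 -2 0 -0.2"

```text
t: 4.15
tcp_pos: [487.0, 402.5, 252.3]
ee_rot: [0.175, 0.984, 0.0, 0.0]
ft_force: [0.9, 0.4, 0.2]
grip_width: 51.5
```

Run:
```python
from h import *
for n in('top','side'): snap(n,n+'1')
s=telemetry.get_state(); print(s['tcp_pos'],s['q'],s['grip_width'])
a=cv2.resize(cv2.imread('pics/top1.png')[185:295,265:385],(400,367),interpolation=3)
b=cv2.resize(cv2.imread('pics/side1.png')[170:310,285:385],(400,560),interpolation=3)
o=np.zeros((560,800,3),np.uint8);o[:367,:400]=a;o[:,400:]=b
cv2.imwrite('pics/c1.png',o)
```

```text
[487.7061684  403.17416247 255.11466193] [6.90778232e-01 3.02855813e-01 4.73007181e-01 1.73561785e+00
 3.82763353e-05 1.04352886e+00] 51.51032086778435
```

View pics/c1.png

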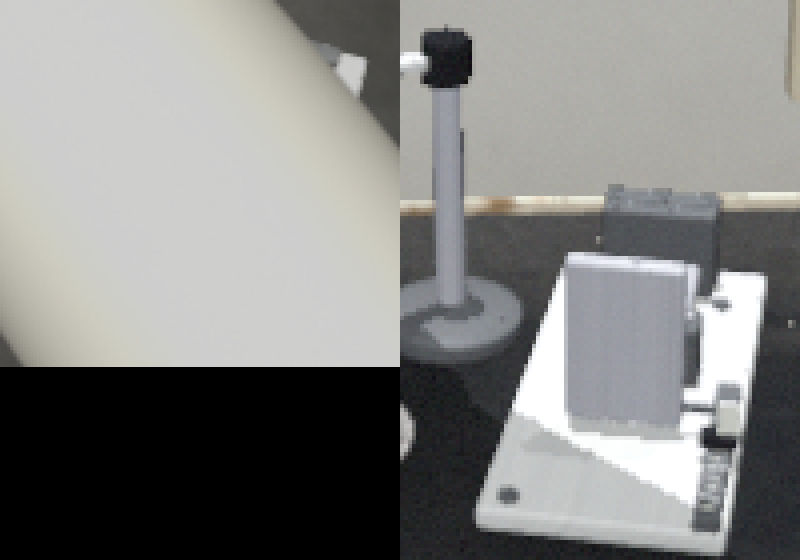

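The lens arm is well clear of the clamp: the post head's arm points left in the side view. Next I'll turn the tool so the jaw axis lies along the clamp's x, with the wrist camera on the clamp's -y side.

Emit:
carry_out --deltas "0 0 0 -7 -0.2;0 0 0 -7 -0.2;0 0 0 -7 -0.2;0 0 0 -7 -0.2;0 0 0 -7 -0.2;0 0 0 -7 -0.2;0 0 0 -7 -0.2;0 0 0 -7 -0.2"

```text
t: 4.92
tcp_pos: [487.0, 402.6, 250.4]
ee_rot: [-0.31, 0.951, -0.0, -0.0]
ft_force: [0.1, 1.1, -0.5]
grip_width: 51.1
```

Emit:
carry_out --deltas "0 0 0 -7 -0.2;0 0 0 -7 -0.2;0 0 0 -7 -0.2;0 0 0 -7 -0.2;0 0 0 -7 -0.2;0 0 0 -7 -0.2;0 0 0 0 -0.2;0 0 0 0 -0.2"

```text
t: 5.58
tcp_pos: [487.1, 402.6, 250.8]
ee_rot: [-0.626, 0.78, -0.0, -0.0]
ft_force: [-0.9, -0.2, 0.2]
grip_width: 51.3
```

Emit:
carry_out --deltas "2.9 0.74 0 0 -0.2;2.9 0.74 0 0 -0.2;2.9 0.74 0 0 -0.2;2.9 0.74 0 0 -0.2;2.9 0.74 0 0 -0.2;2.9 0.74 0 0 -0.2;0 0 2 0 -0.2;0 0 2 0 -0.2"

```text
t: 6.25
tcp_pos: [407.1, 241.2, 212.3]
ee_rot: [-0.625, 0.78, -0.0, 0.002]
ft_force: [0.4, 0.0, -0.4]
grip_width: 51.2
```

Run:
```python
from h import *
c=snap('wrist','w2'); print(c['position'],telemetry.get_state()['tcp_pos'])
O=np.array([466.7,234.3]);th=np.radians(-12.3)
for n,p in [('plate',(-61,0,102)),('ptip',(-61,-43,26.5)),('corner',(-135,-56,12))]: print(n,proj('w2',T(*p,O,th)))
snap('top','top2')
```

```text
[392.89164745 172.56441912 353.8333041 ] [406.12921137 240.96380721 207.3995147 ]
plate [327.44412626 203.28760111]
ptip [326.78201809 143.10307284]
corner [395.25274657 129.25522675]
```

View pics/w2.png

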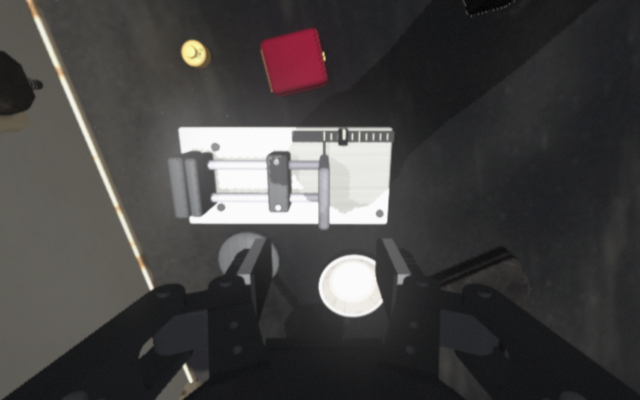

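The wrist view is clear. The pull plate is at column ~324 (rows 155–230), the pointer finger at about (324,146), and the white fin on the rider at about (344,135). The right-hand base plate corner is at (393,128).

Run:
```python
from h import *
cv2.imwrite('pics/c2.png',cv2.resize(cv2.imread('pics/w2.png')[118:238,300:400],None,fx=5,fy=5,interpolation=3)[:600])
```

```text
(no output)
```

View pics/c2.png

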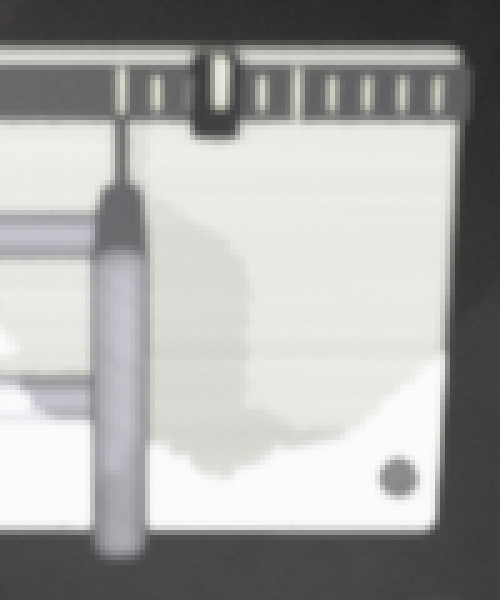

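Run:
```python
from h import *
print(np.load('pics/w2.npz')['K'][0])
# clamp axis from base plate corners in w2
g=lambda u,v:(300+u/5-.4,118+v/5-.4)
c1=onz('w2',*g(462,47),12)[:2]; c2=onz('w2',*g(434,530),12)[:2]; print('near corners',c1,c2,np.linalg.norm(c1-c2))
c3=onz('w2',180,127.5,12)[:2]; c4=onz('w2',192,222,12)[:2]; print('far',c3,c4)
ex=(c3+c4-c1-c2);ex/=np.linalg.norm(ex); print('ex',ex,np.degrees(np.arctan2(ex[1],ex[0])))
ey=np.array([-ex[1],ex[0]]); O=(c1+c2)/2+135*ex; print('O',O)
f=lambda P:np.round([(P[:2]-O)@ex,(P[:2]-O)@ey],1)
pt=onz('w2',*g(122,122),26.5)
print('ptr',f(pt))
for z in(26.5,35,44): print('fin',z,f(onz('w2',*g(220,82),z)))
for v in(250,400,553): P=onz('w2',*g(120.5,v),102);print('plate',f(P),P)
tc=telemetry.get_state()['tcp_pos'];print('tcp',f(tc),tc)
```

```text
[309.46706018   0.         323.41843541]
near corners [325.91505899 205.23255034] [349.91176875 313.33676067] 110.73555152316287
far [549.37149078 155.97544651] [572.60509676 261.96498153]
ex [ 0.97549481 -0.22002243] -12.71035030488938
O [469.60521369 229.58162772]
ptr [-61.6 -40.6]
fin 26.5 [-82.  -48.9]
fin 35 [-81.5 -49.5]
fin 44 [-80.9 -50.1]
plate [-61.6 -27.1] [403.53648925 216.66782266 102.        ]
plate [-61.7  -1.5] [409.11455789 241.70351733 102.        ]
plate [-61.7  26.2] [415.12899241 268.69772553 102.        ]
tcp [-64.6  -2.7] [405.95098749 241.14557381 208.75333151]
```

Plate centre is about (409.4, 242.2) and the draw distance about 20 mm. Descending to TCP z≈70 and gripping.

Emit:
carry_out --deltas "-0.25 -0.3 2 0 -0.2;0 0 2 0 -0.2;0 0 2 0 -0.2;0 0 2 0 -0.2;0 0 2 0 -0.2;0 0 2 0 -0.2;0 0 1.8 0 -0.2;0 0 0 0 -0.2" --newtons 60

```text
t: 7.02
tcp_pos: [409.2, 243.3, 70.6]
ee_rot: [-0.627, 0.779, 0.0, -0.002]
ft_force: [-1.2, -0.6, -0.8]
grip_width: 50.9
```

Emit:
carry_out --deltas "0 0 0 0 1;0 0 0 0 1;0 0 0 0 1;0 0 0 0 1;0 0 0 0 1;0 0 0 0 1;0 0 0 0 1;0 0 0 0 1"

```text
t: 7.68
tcp_pos: [408.5, 245.0, 75.2]
ee_rot: [-0.628, 0.778, 0.002, -0.0]
ft_force: [-18.3, 4.6, 11.5]
grip_width: 9.0
```

Run:
```python
from h import *
c=snap('wrist','w3'); s=telemetry.get_state();print(s['tcp_pos'],s['ft_force'],s['grip_width'])
cv2.imwrite('pics/c3.png',cv2.resize(c['image'][60:260,220:440],None,fx=3,fy=3,interpolation=3))
```

```text
[408.46084688 244.99240125  75.15723734] [-18.96425329   4.59872688  12.93437917] 9.126683355989007
```

View pics/c3.png

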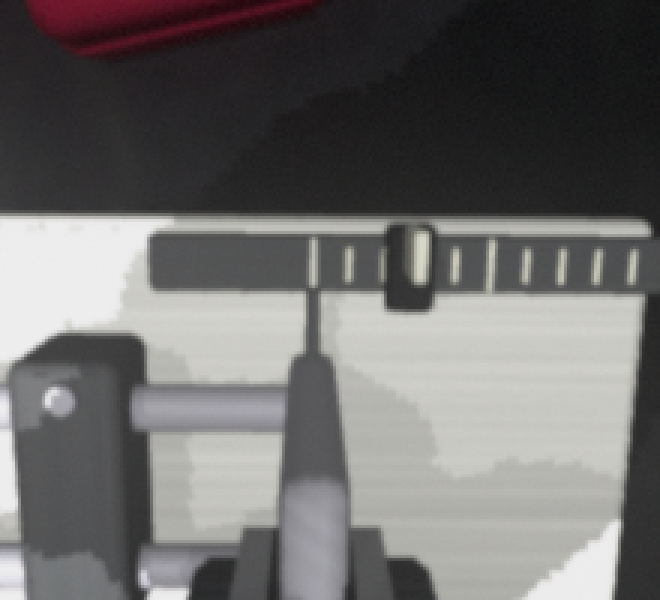

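Run:
```python
from h import *
ex=np.array([.9755,-.22]);ey=np.array([.22,.9755])
g=lambda u,v:(220+u/3-.33,60+v/3-.33)
f=lambda P:np.round([(P[:2]-[469.6,229.6])@ex,(P[:2]-[469.6,229.6])@ey],1)
print('ptr',f(onz('w3',*g(313,292),26.5)))
for z in(26.5,44):print('fin',f(onz('w3',*g(421,255),z)))
# predicted: pixel columns for fin top edge candidates
for n,u in(('zero tick',313),('tick',348),('tick100',491),('last',632)):print(n,f(onz('w3',*g(u,262),20)))
print(f(onz('w3',*g(313,400),30)))
```

```text
ptr [-61.5 -40.8]
fin [-83.4 -48.5]
fin [-81.3 -50.4]
zero tick [-61.5 -46.2]
tick [-68.9 -46.3]
tick100 [-99.  -46.5]
last [-128.7  -46.8]
[-61.7 -18.8]
```

Emit:
carry_out --deltas "0 0.3 0 0 1;0 0.3 0 0 1;0 0.3 0 0 1;0 0.3 0 0 1;0 0.3 0 0 1;0 0.3 0 0 1;0 0.2 0 0 1;0 0 0 0 1"

```text
t: 8.4
tcp_pos: [392.6, 248.6, 75.1]
ee_rot: [-0.627, 0.779, -0.001, 0.002]
ft_force: [6.1, -0.9, 4.2]
grip_width: 9.3
```

Run:
```python
from h import *
c=snap('wrist','w4'); s=telemetry.get_state();print(s['tcp_pos'],s['ft_force'],s['grip_width'],s['joint_vel'].round(3))
cv2.imwrite('pics/c4.png',cv2.resize(c['image'][120:200,260:380],None,fx=6,fy=6,interpolation=3))
for n in('top','side'):snap(n,n+'4')
```

```text
[392.7071811  248.56679217  75.14799158] [ 6.34590173 -0.42228435  4.28138848] 9.11843335497362 [-0.003  0.004  0.004 -0.     0.    -0.003]
```

View pics/c4.png

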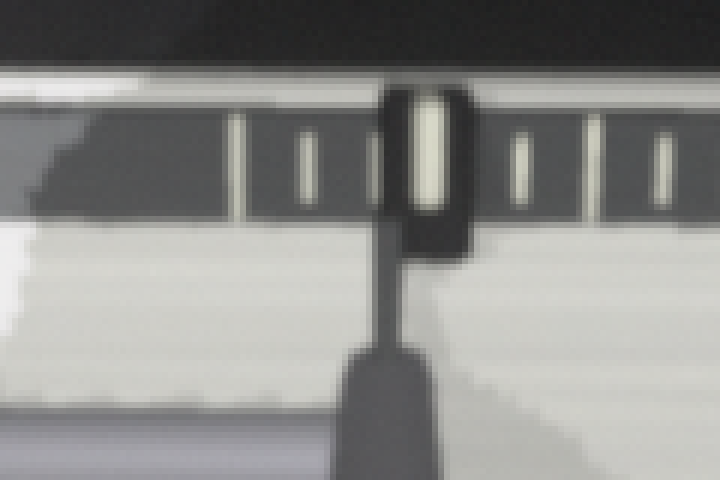

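The pointer (column 387) is still about 4.1 mm short of the fin (column 430). I'll draw that much more.

Emit:
carry_out --deltas "0 0.1 0 0 1;0 0.1 0 0 1;0 0.1 0 0 1;0 0.12 0 0 1;0 0 0 0 1;0 0 0 0 1;0 0 0 0 1;0 0 0 0 1"

```text
t: 9.22
tcp_pos: [388.8, 249.5, 75.2]
ee_rot: [-0.627, 0.779, -0.001, 0.002]
ft_force: [6.5, -1.5, 3.8]
grip_width: 8.9
```

Run:
```python
from h import *
c=snap('wrist','w5'); s=telemetry.get_state();print(s['tcp_pos'],s['ft_force'],s['grip_width'],s['joint_vel'].round(3))
a=cv2.resize(c['image'][120:200,260:380],None,fx=5,fy=5,interpolation=3)
b=cv2.resize(snap('side','side5')['image'][160:310,230:390],None,fx=1,fy=1)
d=c['image'];o=np.zeros((600,800,3),np.uint8);o[:400,:600]=a;
b=snap('side','side5')['image'][200:300,290:390]; o[400:,:]=0; o[400:600,:200]=cv2.resize(b,(200,200))
o[400:600,210:530]=cv2.resize(d,(320,200)); o[400:600,540:800]=cv2.resize(snap('side','s5')['image'][130:280,190:385],(260,200))
cv2.imwrite('pics/c5.png',o)
```

```text
[388.81750721 249.45466912  75.14007836] [ 6.57412267 -0.73094906  4.68348793] 8.793870721951501 [-0.     0.001 -0.     0.001 -0.    -0.002]
```

View pics/c5.png

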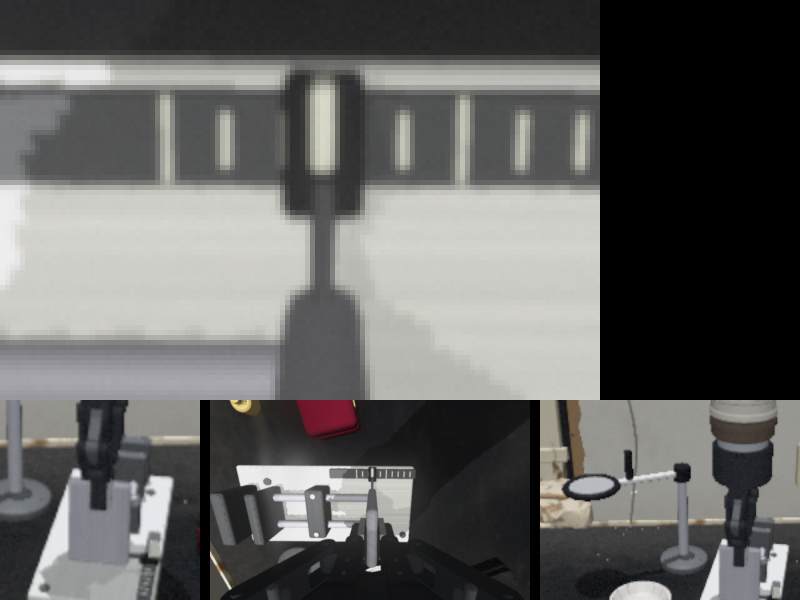

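The pointer (column 322) now lines up with the fin (column 323), the lens hangs well aside, and the arm is still. Handing in.

```bash
python3 -c "
from rig import robot
print(robot.job_done())"
```

```text
the job is handed in; nothing more can be done
None
```

The job is handed in, with the gripper still holding the slide at the mark; the hand-in gives no verdict.

- **Lens arm:** I gripped the pin at 20 N and swung it about 98° (1.7 rad) clockwise, worked out from the commanded arc. The last side view shows the lens well clear of the clamp.
- **Slide:** I gripped the pull plate at 60 N and drew it about 20 mm. In the last wrist picture the pointer and the fin are within 1 px in the 5x enlargement, which is well under 1 mm. The arm was standing still with a wrist force of about 7 N along the pull and an opening of 8.8 mm on the 10 mm plate. I took that as a firm hold, since the finger force can't be read directly.
- **Other objects:** The path kept clear of the dish, jewel box and weight. The last pictures show nothing disturbed, but I did not measure their positions again.

One thing came out differently than planned. The first draw was commanded at 20 mm but stopped about 4 mm short of the mark, because the arm had been pressing the slide against its closed stop. I corrected it with a second pull of 4.2 mm.

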